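# Unplug the drive module from the CNC router's controller

## Robot

A 6-joint arm with a two-finger parallel gripper is mounted at the origin on the work surface. World frame = base frame: x ahead of the robot, y to its left, z up, the work surface at z = 0. Lengths are in m, angles in rad, forces in N, time in s.
With the tool pointing down it reaches from about 0.225 to 0.875 m from the base axis. Payload 3.4 kg.
Tool frame: the origin (TCP) lies between the finger pads; the fingertips stand 25 mm ahead of it and the grasp point (between the pads) lies 6 mm ahead of it (manip.tips_ahead is the distance from the TCP to the fingertips, in m); z points along the fingers, x is the direction in which the jaws open and shut, and the axes are right-handed (so a half turn about z gives the same grasp; the last joint's range is limited). The gripper opens to 85 mm and grips with 20 to 120 N. Pads are 22 mm wide; open, the fingers measure 114 mm over their backs; the gripper's body (76 mm by 85 mm) begins 54 mm behind the grasp point. The pads swing forward as they close: fully open they stand 13 mm farther back than shut.
Start: joints at [1.129, 0.276, 1.505, -0, 1.361, -0.121], TCP at [0.181, 0.546, 0.256] pointing down, gripper open.
Joint ranges: [-2.89, 2.89], [-0.75, 2.08], [0.22, 2.7], [-1.18, 4.32], [0.11, 2.71], [-2.7, 2.7]. Speed limits (rad/s): [2.57, 2.57, 3.14, 3.14, 3.14, 3.14].

## Interface

Orientations are given as a unit quaternion [w, x, y, z].
In Python, from rig import manip gives the robot as it stands. The module is installed in compiled form; this text tells all that it offers.
- The arm moves only by the tool send_rows, never from a script. Its argument "plan" is a list of rows, each an object with "linear": the shift along the tool's x, y, z in m, a list of three; "delta_rot": the turn, a rotation vector about the tool's x, y, z in degrees, a list of three; "fingers": the finger opening in m, from 0 to 0.0854. A call has 1 to 12 rows; each row shifts and turns the pose as measured when the row begins, along the tool's axes as they then stand; what a row does not reach is not made up. A row lasts 1/12 s, in which the tool goes at most 41.7 mm and 7.16 degrees, less where a joint would pass 70% of its speed; a pose out of reach is approached as far as the arm can. A call with a gripper value outside its range is refused whole. The fingers move at their own pace and stop on an object; "force" is the grip in N (left out, the last holds). Time passes only in rows, so rows that do not move let the fingers close. It gives the time, the measured TCP pose, the force and the opening at its end, in the units of the state.
- manip.get_state(): the state, without advancing time (a new reading comes with each control period).
- manip.get_image(name): name is "scene" or "top" or "wrist"; returns the picture (400x640x3 uint8, red, green, blue); there is no depth.
- manip.camera_info(name): a dict with "K" (3x3 intrinsics, pixels), "rvec" (rotation vector, rad) and "tvec" (3), from world to camera coordinates, as OpenCV has them. Camera axes: x right, y down, z forward; pixel columns grow to the right and rows downward; lengths in m; the calibration is good to about 2 mm. A picture is of the moment at which its call begins: read the wrist's pose just before it. camera_info takes no time and is no camera call; for the wrist camera it gives the pose at the moment of the call.
- manip.sign_off(): hands the job in, once; it reports no verdict.
Trained networks look in the newest picture that a camera, given by its name, has taken for a name from the list of things; names that differ only in an ending like _2 or _b are one class to them, and where a whole thing is asked for, a point or a joint stands for the part that bears it (a point fixed in the world has none). Each returns a list of dicts, best first, with "p" (0 to 1); they miss things now and then, are a little off and sometimes report something else, mostly with a low value. They report only what shows in the picture. A call takes as long as a camera call. They do not tell look-alikes from the thing itself.
- manip.find_in(thing, camera): "extent" ([left, top, right, bottom] in pixels, round what is visible of it).
- manip.masks_of(thing, camera): "pixels" (400x640 bool, what is visible of it) and "extent" ([left, top, right, bottom] in pixels, round what is visible of it).
The state is a dict: "clock": time; "qpos": joint angles; "qd": joint speeds; "effort": joint torques, N m; "position": TCP position; "ee_rot": TCP orientation; "contact_force": force on the tool from outside, world axes, zero at the start; "moment": the same for the moment, N m; "width": finger opening in m.
Only numpy, scipy, OpenCV 4.12 (cv2) and the standard library are available. Lean on these libraries where they do the work, as an engineer would, in place of code of your own. Each camera call takes 0.05 s, during which the arm holds its last target. There are 200 camera calls.

## Task

The drive module with the red heat sink has to come out of the CNC router's opened controller. Swing both of its socket's ejector levers fully outward so that they alone pry the module up out of the contacts, then draw the module out and set it down, without dropping it, in the empty white tray. Leave the hammer, the glue bottle and the twine spool where they are.

Things in the scene. Friction and masses are not known exactly. Their poses are not given: they have to be found in the camera images.
- socket: Black card-edge socket on a green main board that leans back 30 deg on an easel, low edge to the robot. Origin on the board's face under the socket's middle, 70 mm above the table; z out of the board (the way the module comes out, 30 deg from vertical), y along the socket to its left lever, x up the slope. Slot 5.4 mm wide, floor at z 6 mm; walls 13 mm thick, z up to 18 mm, y +-50 mm.
- post_left (a point): Top of the guide post at the socket's left end: posts stand at y +-50 to 60 mm, up to z 40 mm, 14 mm thick in x. Also on the main board (surface z 0, y +-119 mm, x -60 to 100 mm): green terminals 12 mm high at x -42 to -56 mm, small capacitors 14 mm high at x 30 mm.
- lever_left (a joint): Left (socket +y) ivory ejector lever, rad: 0 upright, hooked over the module's shoulder; grows as its top swings outward (+y), stop at 0.85. Turns about the socket's x axis through hinge_left; friction 0.1 N m (5 to 8 N down on the ledge); stays where left. Its toe, 14 mm inside the hinge, lifts the module's end: about 6 mm at 0.6 rad, 9 mm at 0.85; the hook is clear from 0.3.
- lever_right (a joint): Right (socket -y) ejector lever, rad: mirror image of the left one; 0 closed, grows as its top swings outward (-y of the socket), stop at 0.85.
- spare_left (a joint): Left lever of the empty spare socket, which is the same as the module's and parallel to it, 62 mm up the slope (socket's x). Not part of the job. Same values as lever_left; it starts splayed out.
- spare_right (a joint): Right lever of the empty spare socket; not part of the job.
- ledge_left (a point): Middle of the upper face of the left lever's ribbed thumb ledge; moves with the lever. Closed it is at (0, 88, 45) mm of the socket's frame; at 0.85 rad about (0, 112, 16) mm. The ledge is 14 mm wide (x), 27 mm long (y 73 to 100 mm), 5 mm thick, and points outward from the top of the lever's arm (y 67 to 75 mm). Pressing it down and outward swings the lever.
- ledge_right (a point): The same point on the right lever: closed at (0, -88, 45) mm in the socket's frame, at 0.85 rad about (0, -112, 16) mm.
- hinge_left (a point): Hinge pin of the left lever, fixed, at (0, 68, 4) mm in the socket's frame.
- hinge_right (a point): Hinge pin of the right lever, fixed, at (0, -68, 4) mm in the socket's frame.
- module: Drive module, 0.15 to 0.23 kg: green board 4 mm thick (x), 130 mm long (y), 62 mm tall (z); red finned heat sink on both sides, 11 mm thick in all over y +-43, z 20 to 62 mm: grasp it there, across x. Origin mid lower (contact) edge. Above z 14 mm the board is 120 mm long. Plugged in, its axes are the socket's, its lower edge at socket z 6 mm; sprung contacts hold it with some 6 N.
- module_mid (a point): Middle of the module: 31 mm above the lower edge.
- end_left (a point): On the module's lower edge, 60 mm to the left (+y) of its middle.
- end_right (a point): On the module's lower edge, 60 mm to the right (-y) of its middle.
- tray: Empty white plastic tray, fixed: 130 x 200 x 40 mm outside (x, y, z), walls 4 mm, floor top at z = 4 mm. Origin under its centre on the table.
- offcut_tray: Yellow tray of the same size, full of wood offcuts up to about 45 mm above the table; fixed, not for the module. Origin under its centre.
- hammer: Hammer lying on the table behind the controller, 240 mm long (its x), head at +x. Origin at mid length on the table.
- glue: White glue bottle, 56 mm across, 150 mm tall, standing to the left of the controller. Origin under its centre.
- twine: Wooden spool of twine, 52 mm across, 70 mm tall, standing behind the controller. Origin under its centre.
There are look-alikes about, which are no part of the job. What is shaped like the module but turquoise is not meant.

How it is judged:
On the way:
1. both levers are swung outward (beyond 0.7 of their 0.85 rad) and have pried both ends of the module at least 3 mm up, the module still in its guides and no finger on it (value of joint each of lever_left, lever_right above 0.7 rad and z of each of end_left, end_right in the frame of socket above 0.009 m and z of module in the frame of socket below 0.022 m and contact force between the fingers and module below 0.5 N), for 0.2 s.
At the end, for the whole second after the job is handed in: The module rests, still and released, in the white tray, lying or leaning: its middle within 55 mm of the tray's centre along the tray's x, 60 mm along its y, and less than 45 mm above the table (x of module_mid in the frame of tray between -0.055 and 0.055 m and y of module_mid in the frame of tray between -0.06 and 0.06 m and z of module_mid in the frame of tray below 0.045 m and contact force between module and tray above 0.3 N and linear speed of module below 0.02 m/s and angular speed of module below 0.15 rad/s); the robot touches nothing.
It fails at once if the module is dropped: it falls faster than 1 m/s (a free fall of about 50 mm) with no finger on it (linear speed of module above 1 m/s and contact force between the fingers and module below 0.1 N).
It fails at once if the hammer is moved more than 30 mm (distance of hammer from where it was at the start of the episode above 0.03 m).
It fails at once if the glue bottle is moved more than 30 mm (distance of glue from where it was at the start of the episode above 0.03 m).
It fails at once if the twine spool is moved more than 30 mm (distance of twine from where it was at the start of the episode above 0.03 m).
It also fails if it takes over 54 s, if anything falls off the work surface, if the arm or the gripper's body presses on something with over 40 N, if the wrist force passes 120 N, or if a joint passes its speed limit or range.

## Working session

There is one attempt and no reset: what is moved stays moved. The work goes in short steps, Python scripts to look and compute and a tool call to move; the robot and the scene stay as the last step left them, time stands still between calls to the robot, and variables do not carry over. Pictures are saved under pics/ and viewed, about 8 in all and at most 12, crops included, and the job is handed in when it is done.

Besides the shell and the picture viewer there is one more tool, called after ">>>" by a JSON object that holds its "op" and its "data". send_rows: Moves the arm, as the interface text tells. Its arguments: {"type":"object","properties":{"plan":{"type":"array","items":{"type":"object","properties":{"linear":{"type":"array","items":{"type":"number"}},"delta_rot":{"type":"array","items":{"type":"number"}},"fingers":{"type":"number"}}}},"force":{"type":"number"}},"required":["plan"]}

```bash
mkdir -p pics; python3 - <<'E'
from rig import manip
import cv2,numpy as np
for c in ("scene","top"):
    im=manip.get_image(c); cv2.imwrite(f"pics/{c}0.png",im[:,:,::-1])
    i=manip.camera_info(c); print(c,i)
    for t in ("socket","module","ledge_left","ledge_right","hinge_left","post_left","tray","offcut_tray","hammer","glue","twine"):
        try:
            r=manip.find_in(t,c); print(t,[(np.round(d["extent"]).astype(int).tolist(),round(float(d["p"]),2)) for d in r[:4]])
        except Exception as e: print(t,e)
print(manip.get_state())
E
```

```text
scene {'K': array([[511.19885699,   0.        , 315.2421926 ],
       [  0.        , 511.19885699, 204.7591594 ],
       [  0.        ,   0.        ,   1.        ]]), 'rvec': array([ 0.84364435,  2.63488146, -0.98990924]), 'tvec': array([ 0.41806046, -0.21437621,  1.67306278])}
socket [([310, 188, 377, 247], 0.58)]
module [([409, 232, 458, 271], 0.82), ([286, 317, 338, 357], 0.76), ([370, 194, 415, 225], 0.66), ([335, 190, 371, 226], 0.6)]
ledge_left [([368, 224, 379, 235], 0.52)]
ledge_right []
hinge_left [([226, 204, 249, 233], 0.64), ([305, 187, 377, 246], 0.62)]
post_left [([307, 188, 378, 244], 0.87)]
tray [([206, 134, 287, 204], 0.93), ([326, 186, 339, 202], 0.24)]
offcut_tray [([253, 110, 323, 170], 0.76), ([326, 188, 332, 202], 0.5)]
hammer [([242, 261, 336, 317], 0.63)]
glue [([402, 266, 427, 315], 0.92)]
twine [([230, 204, 248, 234], 0.63)]
top {'K': array([[415.72658395,   0.        , 320.65915668],
       [  0.        , 415.72658395, 193.49688206],
       [  0.        ,   0.        ,   1.        ]]), 'rvec': array([ 2.12842601, -2.17779093,  0.08596997]), 'tvec': array([0
[... 613 characters left out ...]
69), ([256, 180, 349, 222], 0.37)]
{'clock': 1.2, 'qpos': array([ 1.12901672e+00,  2.75904335e-01,  1.50487665e+00, -2.79914269e-06,
        1.36069600e+00, -1.20974229e-01]), 'qd': array([ 0.00261346, -0.00072928, -0.00026387,  0.00148103,  0.00115652,
        0.00105031]), 'effort': array([ 5.41717272e-04, -4.16670299e+01, -2.46101117e+01, -2.03885105e-05,
        9.75757075e-05,  1.76284186e-05]), 'position': array([0.18132599, 0.54570684, 0.25633486]), 'ee_rot': array([-2.67333091e-05,  8.10965596e-01,  5.85093838e-01,  5.13049737e-05]), 'contact_force': array([ 0.8640348 ,  0.10954618, -0.73966958]), 'moment': array([-0.01604692,  0.02331605, -0.00628709]), 'width': 0.08559031074919884}
```

```bash
python3 - <<'E'
import cv2,numpy as np
a=cv2.imread("pics/top0.png")[70:310,170:530]; cv2.imwrite("pics/a.png",cv2.resize(a,None,fx=2.2,fy=2.2,interpolation=cv2.INTER_CUBIC))
a=cv2.imread("pics/scene0.png")[100:370,200:480]; cv2.imwrite("pics/b.png",cv2.resize(a,None,fx=2.2,fy=2.2,interpolation=cv2.INTER_CUBIC))
E
```

```text
(no output)
```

View pics/a.png

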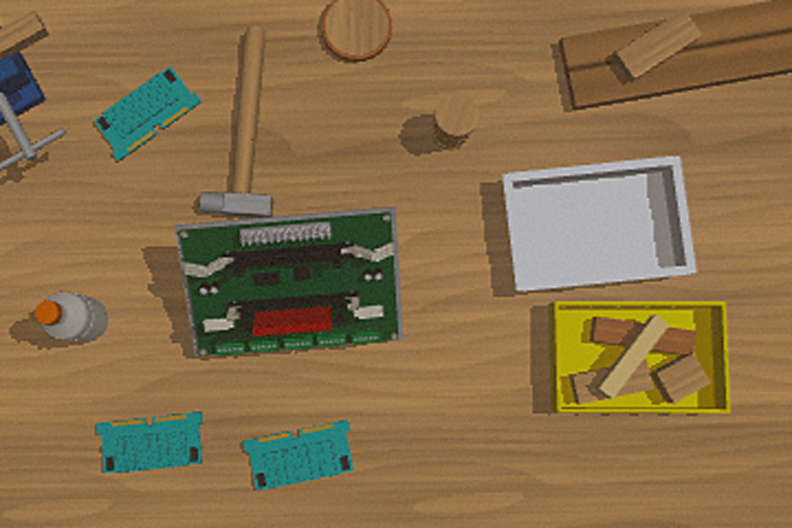

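View pics/b.png

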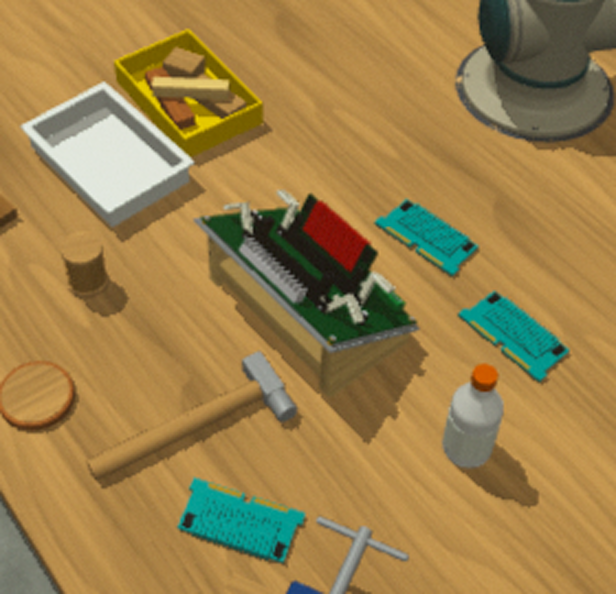

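```bash
cat > h.py <<'E'
import numpy as np,cv2,json
from rig import manip
from scipy.spatial.transform import Rotation as R
from scipy.optimize import least_squares
def proj(P,info):
    return cv2.projectPoints(np.asarray(P,float).reshape(-1,1,3),info["rvec"],info["tvec"],info["K"],None)[0][:,0]
def sock(p):  # x,y,yaw -> R,t
    return R.from_euler('z',p[2])*R.from_euler('y',-np.pi/6), np.array([p[0],p[1],.07])
def s2w(p,P):
    r,t=sock(p); return r.apply(np.asarray(P)/1000.)+t
def ray(uv,info,z):
    r=R.from_rotvec(info["rvec"]).as_matrix(); K=info["K"]
    d=r.T@np.linalg.solve(K,[uv[0],uv[1],1]); c=-r.T@info["tvec"]
    return c+d*(z-c[2])/d[2]
E
python3 - <<'E'
from h import *
T=manip.camera_info("top");S=manip.camera_info("scene")
f=lambda q,o:(np.array(q)+.5)/2.2-.5+o
a=f([(178,227),(395,208),(401,338),(195,356)],(170,70)); A=[(100,119,0),(100,-119,0),(-60,-119,0),(-60,119,0)]
b=f([(197,220),(325,347),(415,325)],(200,100)); B=[(100,-119,0),(100,119,0),(-60,119,0)]
def res(p,k=2):
    r=[]
    if k!=1: r.append((proj(s2w(p,A),T)-a).ravel())
    if k!=0: r.append((proj(s2w(p,B),S)-b).ravel())
    return np.concatenate(r)
for k in (0,1,2):
    o=least_squares(res,[.5,0,0.],args=(k,)); print(k,o.x,np.round(o.fun,1))
p=o.x
t=f([(503,173),(680,156),(695,271),(516,291)],(170,70))
C=[(65,100,40),(65,-100,40),(-65,-100,40),(-65,100,40)]
def tw(q): return R.from_euler('z',q[2]).apply(np.array(C)/1000.)+[q[0],q[1],0]
o=least_squares(lambda q:(proj(tw(q),T)-t).ravel(),[.5,-.3,0]); print("tray",o.x,np.round(o.fun,1))
json.dump(dict(p=list(p),tray=list(o.x)),open("fit.json","w"))
for n in ((0,88,45),(0,-88,45),(0,0,68)): print(n,s2w(p,n), s2w(p,n)@[1,0,0])
im=cv2.imread("pics/top0.png")
def draw(im,info,P,off,s):
    for u in proj(P,info): cv2.circle(im,tuple(int(v) for v in (u-off+.5)*s),3,(255,0,255),1)
M=[(0,88,45),(0,-88,45)]+[(x,y,z) for x in(-5.5,5.5) for y in(-43,43) for z in(26,68)]
a1=cv2.resize(im[160:240,240:360],None,fx=5,fy=5); draw(a1,T,s2w(p,M+A),(240,160),5)
im=cv2.imread("pics/scene0.png"); b1=cv2.resize(im[180:260,280:400],None,fx=5,fy=5); draw(b1,S,s2w(p,M+B),(280,180),5)
cv2.imwrite("pics/c.png",np.hstack([a1,b1])[:, :]) ; cv2.imwrite("pics/c.png",np.vstack([a1,b1])[:600] if 0 else cv2.resize(np.vstack([a1,b1]),None,fx=.75,fy=.75))
E
```

```text
0 [0.50741356 0.12885094 0.05655013] [ 0.7  0.5 -1.7  1.2 -1.  -0.4  2.1 -1.4]
1 [0.51417213 0.13231028 0.05112416] [ 0.1 -0.3  0.8 -0.  -1.   0.4]
2 [0.50985294 0.1298401  0.0514234 ] [ 0.5 -0.7 -1.9  0.5 -1.5 -1.   1.6 -2.5  1.  -1.6  1.7 -1.6 -0.4 -1. ]
tray [ 0.59374938 -0.23514759  0.0745239 ] [ 2.5  2.2 -2.4  2.3 -2.4 -1.3  2.4 -2.9]
(0, 88, 45) [0.48285942 0.21656726 0.10897114] 0.48285941753353395
(0, -88, 45) [0.49190595 0.04079991 0.10897114] 0.491905948458408
(0, 0, 68) [0.47589788 0.12809248 0.12888973] 0.4758978847532285
```

View pics/c.png

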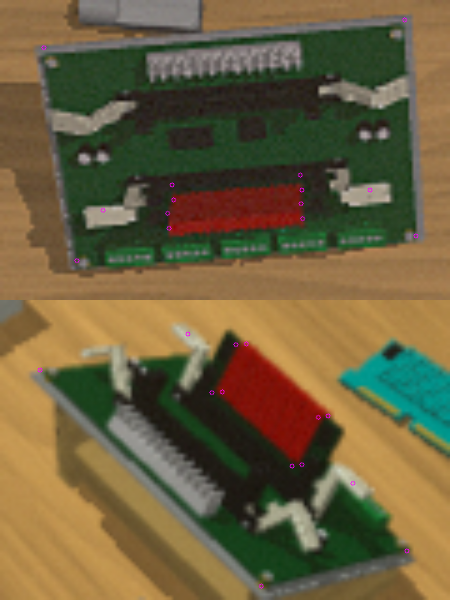

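```bash
cat >> h.py <<'E'
FIT=json.load(open("fit.json"))
def toolrot(p,extra=0):  # tool z=-zs, tool x=xs; extra tilt deg about tool y
    r,_=sock(p); m=r.as_matrix()
    return R.from_matrix(np.column_stack([m[:,0],-m[:,1],-m[:,2]]))
def cur():
    s=manip.get_state(); q=s["ee_rot"]; return s,np.array(s["position"]),R.from_quat([q[1],q[2],q[3],q[0]])
def delta(pos,rot,n=1):
    s,p0,r0=cur(); rv=(r0.inv()*rot).as_rotvec()
    out=[]
    for i in range(n):
        ri=r0*R.from_rotvec(rv*i/n); out.append((np.round(ri.inv().apply((pos-p0)/n)*1000,1).tolist(), np.round(np.degrees(rv)/n,2).tolist()))
    return out
def tcp_s(p,tip):  # tip position in socket mm -> tcp world
    return s2w(p,np.array(tip)+[0,0,25])
E
python3 - <<'E'
from h import *
p=FIT["p"]
for r in delta(s2w(p,(0,0,230)),toolrot(p),11): print(r)
E
```

```text
([-30.3, 30.5, -1.2], [-1.63, 2.39, 6.09])
([-26.8, 33.6, -1.4], [-1.63, 2.39, 6.09])
([-23.0, 36.3, -1.5], [-1.63, 2.39, 6.09])
([-19.0, 38.6, -1.3], [-1.63, 2.39, 6.09])
([-14.7, 40.4, -0.9], [-1.63, 2.39, 6.09])
([-10.3, 41.7, -0.2], [-1.63, 2.39, 6.09])
([-5.8, 42.6, 0.6], [-1.63, 2.39, 6.09])
([-1.3, 42.9, 1.7], [-1.63, 2.39, 6.09])
([3.1, 42.8, 3.0], [-1.63, 2.39, 6.09])
([7.5, 42.1, 4.4], [-1.63, 2.39, 6.09])
([11.7, 40.9, 6.0], [-1.63, 2.39, 6.09])
```

>>> {"op": "send_rows", "data": {"plan": [{"linear":[-0.03,0.03,-0.001],"delta_rot":[-1.6,2.4,6.1],"fingers":0.0},{"linear":[-0.027,0.033,-0.001],"delta_rot":[-1.6,2.4,6.1],"fingers":0.0},{"linear":[-0.023,0.036,-0.001],"delta_rot":[-1.6,2.4,6.1],"fingers":0.0},{"linear":[-0.019,0.038,-0.001],"delta_rot":[-1.6,2.4,6.1],"fingers":0.0},{"linear":[-0.015,0.04,-0.001],"delta_rot":[-1.6,2.4,6.1],"fingers":0.0},{"linear":[-0.01,0.041,0],"delta_rot":[-1.6,2.4,6.1],"fingers":0.0},{"linear":[-0.006,0.041,0],"delta_rot":[-1.6,2.4,6.1],"fingers":0.0},{"linear":[-0.001,0.041,0.002],"delta_rot":[-1.6,2.4,6.1],"fingers":0.0},{"linear":[0.003,0.041,0.003],"delta_rot":[-1.6,2.4,6.1],"fingers":0.0},{"linear":[0.007,0.041,0.004],"delta_rot":[-1.6,2.4,6.1],"fingers":0.0},{"linear":[0.012,0.041,0.006],"delta_rot":[-1.6,2.4,6.1],"fingers":0.0},{"linear":[0,0,0],"delta_rot":[0,0,0],"fingers":0.0}]}}

```text
clock: 2.2
position: [0.3794, 0.1296, 0.2627]
ee_rot: [-0.011, 0.963, -0.004, 0.271]
contact_force: [-0.5, 0.1, -0.8]
width: 0.0
```

```bash
python3 - <<'E'
from h import *
p=FIT["p"]
s,x,r=cur(); print(s["clock"],x,s["width"],s["contact_force"])
for q in delta(s2w(p,(0,0,230)),toolrot(p),1): print(q)
i=manip.camera_info("wrist"); c=-R.from_rotvec(i["rvec"]).inv().apply(i["tvec"])
print("cam in tool",r.inv().apply(c-x), (R.from_rotvec(i["rvec"])*r).as_matrix().round(2).tolist())
im=manip.get_image("wrist"); cv2.imwrite("pics/w1.png",im[:,:,::-1]); np.savez("pics/w1.npz",**i)
E
```

```text
2.2 [0.37939228 0.12959103 0.26268227] 7.752281437048728e-06 [-0.46677141  0.10087751 -0.75972346]
([16.8, 5.5, 2.5], [0.37, -1.47, -3.28])
cam in tool [ 0.00139247 -0.08423299 -0.11709386] [[1.0, 0.0, 0.0], [-0.0, 0.95, -0.33], [-0.0, 0.33, 0.95]]
```

View pics/w1.png

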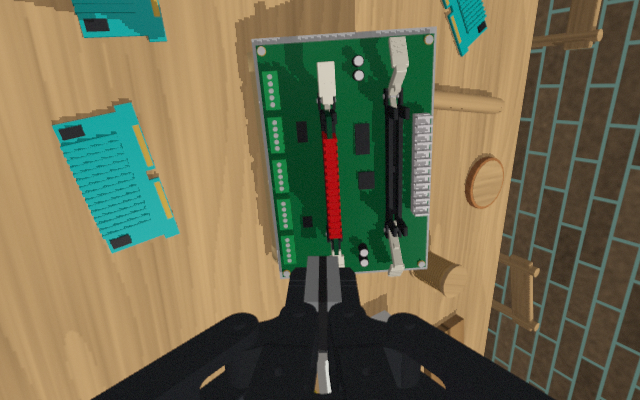

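```bash
python3 - <<'E'
from h import *
p0=FIT["p"]; W=dict(np.load("pics/w1.npz"))
im=cv2.imread("pics/w1.png").astype(int); b,g,r=im[...,0],im[...,1],im[...,2]
m=((r>120)&(g<60)&(b<60)).astype(np.uint8); n,l,st,ce=cv2.connectedComponentsWithStats(m); k=1+st[1:,4].argmax(); print("red",st[k])
hull=cv2.approxPolyDP(cv2.convexHull(np.argwhere(l==k)[:,::-1].astype(np.int32)),3,True)[:,0]; print(hull.tolist())
iv=((r>170)&(g>165)&(b>140)).astype(np.uint8); n,l,st,ce=cv2.connectedComponentsWithStats(iv)
for k in range(1,n):
    if 60<st[k,4]<2000 and 300<ce[k][0]<430: print("ivory",st[k],np.round(ce[k]),cv2.approxPolyDP(cv2.convexHull(np.argwhere(l==k)[:,::-1].astype(np.int32)),2,True)[:,0].tolist())
A=[(100,119,0),(100,-119,0),(-60,-119,0),(-60,119,0)]; a=np.array([(435,28),(428,270),(282,275),(254,41)],float)
f=lambda p:(proj(s2w(p,A),W)-a).ravel()
o=least_squares(f,p0); print(o.x,o.fun.round(1))
M=[(x,y,68) for x in(-5.5,5.5) for y in(43,-43)]+[(-7,100,45),(7,100,45),(-7,73,45),(7,73,45)]
print(proj(s2w(o.x,M),W).round(1).tolist()); print(proj(s2w(p0,M),W).round(1).tolist())
E
```

```text
red [ 323  138   19  101 1229]
[[341, 237], [329, 237], [323, 139], [336, 138]]
ivory [390  37  19  62 646] [399.  62.] [[404, 37], [408, 64], [395, 98], [390, 94], [391, 38]]
ivory [355  56   8   9  62] [358.  60.] [[362, 62], [356, 64], [355, 58], [360, 56]]
ivory [318  61  18  44 645] [326.  81.] [[329, 104], [323, 103], [319, 94], [318, 62], [333, 62], [335, 95]]
ivory [337 251   7  16  69] [341. 260.] [[343, 266], [339, 266], [339, 251], [343, 256]]
ivory [389 265  15  12 122] [396. 270.] [[402, 265], [403, 270], [399, 275], [389, 275], [392, 267]]
ivory [325 360   6  33 105] [327. 376.] [[328, 392], [326, 360], [330, 387]]
[0.50724449 0.13370788 0.05631089] [-0.8  2.2 -3.  -5.  -0.2 -0.3  1.1  0.9]
[[323.6, 135.6], [329.6, 235.5], [337.6, 134.7], [342.3, 234.6], [316.5, 58.8], [334.2, 57.6], [318.7, 94.4], [335.8, 93.2]]
[[326.7, 140.0], [332.0, 238.8], [340.6, 139.2], [344.6, 238.0], [319.9, 63.9], [337.4, 62.8], [321.9, 99.0], [338.9, 97.9]]
```

```bash
python3 - <<'E'
from h import *
p0=FIT["p"]; W=dict(np.load("pics/w1.npz"))
M=[(-5.5,43,68),(5.5,43,68),(5.5,-43,68),(-5.5,-43,68),(-7,100,45),(7,100,45),(-7,73,45),(7,73,45)]
a=np.array([[323,138.5],[336.5,138],[341.5,238],[329,238],[318,61.5],[334,61.5],[318.5,94.5],[335.5,94.5]])
o=least_squares(lambda p:(proj(s2w(p,M),W)-a).ravel(),p0); print(o.x,o.fun.round(1).tolist())
print(proj(s2w(o.x,[(100,119,0),(100,-119,0),(-60,-119,0),(-60,119,0)]),W).round().tolist())
FIT["p"]=list(o.x); 
# tray from top mask
r=manip.get_image("top"); q=manip.masks_of("tray","top")[0]; T=manip.camera_info("top")
box=cv2.minAreaRect(np.argwhere(q["pixels"])[:,::-1].astype(np.float32)); print(q["p"],box)
print("tray centre",ray(box[0],T,.035),FIT["tray"])
p=FIT["p"]; json.dump(FIT,open("fit.json","w"))
print(delta(tcp_s(p,(0,94,60)),toolrot(p),5))
E
```

```text
[0.50648533 0.13148267 0.04667071] [0.2, -0.5, 0.7, -0.8, -0.3, -1.0, -0.5, -0.2, -1.3, -0.1, 0.4, -1.1, 0.2, 2.3, 0.3, 1.3]
[[434.0, 34.0], [424.0, 268.0], [280.0, 277.0], [256.0, 44.0]]
0.59 ((441.663818359375, 170.89248657226562), (56.37590026855469, 82.31465148925781), 83.2901611328125)
tray centre [ 0.59449077 -0.23637612  0.035     ] [0.5937493803538595, -0.23514759389701093, 0.07452390053566782]
[([1.3, -16.9, 29.3], [-0.04, -0.28, -0.51]), ([1.6, -16.9, 29.3], [-0.04, -0.28, -0.51]), ([1.9, -16.9, 29.3], [-0.04, -0.28, -0.51]), ([2.1, -16.9, 29.2], [-0.04, -0.28, -0.51]), ([2.4, -16.9, 29.2], [-0.04, -0.28, -0.51])]
```

>>> {"op": "send_rows", "data": {"plan": [{"linear":[0.001,-0.017,0.029],"delta_rot":[0,-0.3,-0.5],"fingers":0},{"linear":[0.0015,-0.017,0.029],"delta_rot":[0,-0.3,-0.5],"fingers":0},{"linear":[0.002,-0.017,0.029],"delta_rot":[0,-0.3,-0.5],"fingers":0},{"linear":[0.002,-0.017,0.029],"delta_rot":[0,-0.3,-0.5],"fingers":0},{"linear":[0.0025,-0.017,0.029],"delta_rot":[0,-0.3,-0.5],"fingers":0}]}}

```text
clock: 2.77
position: [0.4617, 0.2378, 0.1509]
ee_rot: [-0.014, 0.963, 0.03, 0.266]
contact_force: [0.8, -1.4, -0.1]
width: 0.0002
```

```bash
cat >> h.py <<'E'
def tip(): # current tip in socket mm, forces
    s,x,r=cur(); rr,t=sock(FIT["p"]); w=x+r.apply([0,0,.025])
    return s["clock"],(rr.inv().apply(w-t)*1000).round(1).tolist(),rr.inv().apply(s["contact_force"]).round(1).tolist(),round(s["width"]*1000,1)
E
python3 - <<'E'
from h import *
p=FIT["p"]; print(tip())
print(delta(tcp_s(p,(0,97,47)),toolrot(p),1))
for th in np.arange(0,.86,.1): 
    c,s=np.cos(th),np.sin(th); print(round(th,1),[round(68+a*c+41*s,1) for a in (12,20)],[round(4+41*c-a*s,1) for a in (12,20)])
E
```

```text
(2.7667, [6.4, 108.7, 65.0], [0.6, -1.4, -0.4], 0.2)
[([-6.4, 11.5, 17.7], [-1.05, -0.9, 0.62])]
0.0 [np.float64(80.0), np.float64(88.0)] [np.float64(45.0), np.float64(45.0)]
0.1 [np.float64(84.0), np.float64(92.0)] [np.float64(43.6), np.float64(42.8)]
0.2 [np.float64(87.9), np.float64(95.7)] [np.float64(41.8), np.float64(40.2)]
0.3 [np.float64(91.6), np.float64(99.2)] [np.float64(39.6), np.float64(37.3)]
0.4 [np.float64(95.0), np.float64(102.4)] [np.float64(37.1), np.float64(34.0)]
0.5 [np.float64(98.2), np.float64(105.2)] [np.float64(34.2), np.float64(30.4)]
0.6 [np.float64(101.1), np.float64(107.7)] [np.float64(31.1), np.float64(26.5)]
0.7 [np.float64(103.6), np.float64(109.7)] [np.float64(27.6), np.float64(22.5)]
0.8 [np.float64(105.8), np.float64(111.3)] [np.float64(24.0), np.float64(18.2)]
```

>>> {"op": "send_rows", "data": {"plan": [{"linear":[-0.0065,0.0115,0.009],"delta_rot":[-1,-0.9,0.6],"fingers":0},{"linear":[0,0,0.006],"delta_rot":[0,0,0],"fingers":0},{"linear":[0,0,0],"delta_rot":[0,0,0],"fingers":0}]}}

```text
clock: 3.02
position: [0.4643, 0.2368, 0.1281]
ee_rot: [-0.007, 0.966, 0.031, 0.255]
contact_force: [-0.0, -0.0, 0.7]
width: 0.0001
```

```bash
python3 - <<'E'
from h import *
p=FIT["p"]; print(tip())
print(delta(tcp_s(p,(0,99,45)),toolrot(p),1))
E
```

```text
(3.0167, [-3.4, 107.3, 43.9], [0.3, 0.0, 0.6], 0.1)
[([3.0, 8.2, -1.2], [-0.41, 0.47, 0.94])]
```

>>> {"op": "send_rows", "data": {"plan": [{"linear":[0.003,0.004,-0.006],"delta_rot":[-0.4,0.5,0.9],"fingers":0},{"linear":[0,0.006,0.0],"delta_rot":[0,0,0],"fingers":0},{"linear":[0,0,0],"delta_rot":[0,0,0],"fingers":0}]}}

```text
clock: 3.27
position: [0.4633, 0.2279, 0.1368]
ee_rot: [-0.007, 0.965, 0.024, 0.26]
contact_force: [-0.1, -0.1, -0.3]
width: -0.0001
```

```bash
python3 - <<'E'
from h import *
p=FIT["p"]; print(tip())
print(delta(tcp_s(p,(0,99,45)),toolrot(p),1))
E
```

```text
(3.2667, [0.0, 98.4, 52.2], [-0.3, -0.1, -0.2], -0.1)
[([0.0, -0.6, 7.2], [-0.11, -0.15, 0.18])]
```

>>> {"op": "send_rows", "data": {"plan": [{"linear":[0,0,0.007],"delta_rot":[0,0,0],"fingers":0},{"linear":[0,-0.004,0.003],"delta_rot":[0,0,0],"fingers":0},{"linear":[0,-0.004,0.003],"delta_rot":[0,0,0],"fingers":0},{"linear":[0,-0.0035,0.003],"delta_rot":[0,0,0],"fingers":0},{"linear":[0,-0.003,0.0035],"delta_rot":[0,0,0],"fingers":0},{"linear":[0,0,0],"delta_rot":[0,0,0],"fingers":0}]}}

```text
clock: 3.77
position: [0.4727, 0.2416, 0.1236]
ee_rot: [-0.008, 0.964, 0.021, 0.264]
contact_force: [-1.4, 1.8, 0.8]
width: -0.0001
```

```bash
python3 - <<'E'
from h import *
print(tip())
im=manip.get_image("scene"); cv2.imwrite("pics/s2.png",cv2.resize(im[170:270,290:410,::-1],None,fx=5,fy=5,interpolation=2))
E
```

```text
(3.7667, [2.3, 111.7, 35.7], [-0.8, 1.9, 1.4], -0.1)
```

View pics/s2.png

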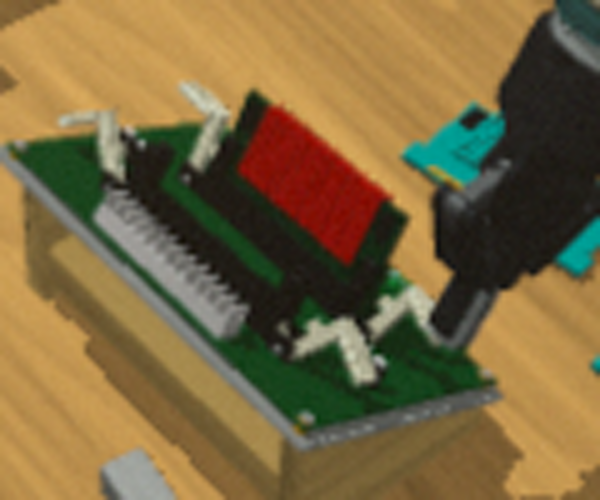

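>>> {"op": "send_rows", "data": {"plan": [{"linear":[-0.001,0.0,-0.025],"delta_rot":[0,0,0],"fingers":0},{"linear":[-0.001,0.02,-0.028],"delta_rot":[0,0,0],"fingers":0},{"linear":[0,0.035,0],"delta_rot":[0,0,0],"fingers":0},{"linear":[0,0.035,0],"delta_rot":[0,0,0],"fingers":0},{"linear":[0,0.035,0],"delta_rot":[0,0,0],"fingers":0},{"linear":[0,0.035,0],"delta_rot":[0,0,0],"fingers":0},{"linear":[0,0.035,0],"delta_rot":[0,0,0],"fingers":0},{"linear":[0,0.015,0],"delta_rot":[0,0,0],"fingers":0},{"linear":[0,0,0],"delta_rot":[0,0,0],"fingers":0}]}}

```text
clock: 4.57
position: [0.4576, 0.0623, 0.1704]
ee_rot: [-0.008, 0.964, 0.026, 0.266]
contact_force: [1.0, 0.4, 0.7]
width: -0.0001
```

```bash
python3 - <<'E'
from h import *
p=FIT["p"]; print(tip())
print(delta(tcp_s(p,(0,-98,52)),toolrot(p),3))
E
```

```text
(4.5667, [5.4, -66.7, 88.0], [1.3, 0.3, 0.1], -0.1)
[([-1.9, 10.5, 11.9], [-0.1, -0.27, 0.1]), ([-1.8, 10.4, 12.0], [-0.1, -0.27, 0.1]), ([-1.8, 10.4, 12.0], [-0.1, -0.27, 0.1])]
```

>>> {"op": "send_rows", "data": {"plan": [{"linear":[-0.002,0.017,0],"delta_rot":[0,-0.3,0.1],"fingers":0},{"linear":[-0.002,0.014,0.01],"delta_rot":[0,-0.3,0.1],"fingers":0},{"linear":[-0.001,0,0.014],"delta_rot":[0,-0.2,0],"fingers":0},{"linear":[0,0,0.012],"delta_rot":[0,0,0],"fingers":0},{"linear":[0,0,0],"delta_rot":[0,0,0],"fingers":0}]}}

```text
clock: 4.98
position: [0.4758, 0.0294, 0.1378]
ee_rot: [-0.007, 0.965, 0.022, 0.261]
contact_force: [-0.4, -1.8, -0.1]
width: -0.0002
```

```bash
python3 - <<'E'
from h import *
p=FIT["p"]; print(tip())
print(delta(tcp_s(p,(0,-98,45)),toolrot(p),1))
E
```

```text
(4.9833, [3.3, -100.5, 51.4], [-0.5, -1.8, 0.1], -0.2)
[([-3.2, -2.5, 6.4], [-0.07, -0.29, -0.07])]
```

>>> {"op": "send_rows", "data": {"plan": [{"linear":[-0.003,-0.002,0.006],"delta_rot":[0,-0.3,0],"fingers":0},{"linear":[0,0.004,0.0025],"delta_rot":[0,0,0],"fingers":0},{"linear":[0,0.004,0.003],"delta_rot":[0,0,0],"fingers":0},{"linear":[0,0.0035,0.003],"delta_rot":[0,0,0],"fingers":0},{"linear":[0,0.003,0.0035],"delta_rot":[0,0,0],"fingers":0},{"linear":[0,0.003,0.0035],"delta_rot":[0,0,0],"fingers":0},{"linear":[0,0.0025,0.004],"delta_rot":[0,0,0],"fingers":0},{"linear":[0,0.002,0.004],"delta_rot":[0,0,0],"fingers":0},{"linear":[0,0,0],"delta_rot":[0,0,0],"fingers":0}]}}

```text
clock: 5.73
position: [0.4882, 0.0126, 0.1126]
ee_rot: [-0.004, 0.965, 0.028, 0.261]
contact_force: [-0.2, -1.6, -1.0]
width: 0.0001
```

```bash
python3 - <<'E'
from h import *
p=FIT["p"]; print(tip())
print(delta(tcp_s(p,(0,-123,15)),toolrot(p),4))
E
```

```text
(5.7333, [0.8, -117.9, 23.8], [-0.7, -1.6, -0.7], 0.1)
[([-0.2, 1.3, 2.2], [0.01, -0.07, 0.17]), ([-0.2, 1.3, 2.2], [0.01, -0.07, 0.17]), ([-0.2, 1.3, 2.2], [0.01, -0.07, 0.17]), ([-0.2, 1.3, 2.2], [0.01, -0.07, 0.17])]
```

>>> {"op": "send_rows", "data": {"plan": [{"linear":[0,0.0015,0.003],"delta_rot":[0,0,0],"fingers":0},{"linear":[0,0.0015,0.003],"delta_rot":[0,0,0],"fingers":0},{"linear":[0,0.0015,0.003],"delta_rot":[0,0,0],"fingers":0},{"linear":[0,0.001,0.003],"delta_rot":[0,0,0],"fingers":0}]}}

```text
clock: 6.07
position: [0.494, 0.0089, 0.104]
ee_rot: [-0.003, 0.964, 0.03, 0.263]
contact_force: [-17.5, -6.9, 20.7]
width: 0.0002
```

```bash
python3 - <<'E'
from h import *
print(tip())
im=manip.get_image("scene")[170:270,290:410,::-1]; t=manip.get_image("top")[165:235,240:360,::-1]
cv2.imwrite("pics/s3.png",np.vstack([cv2.resize(q,None,fx=3.5,fy=3.5,interpolation=2) for q in (im,t)]))
E
```

```text
(6.0667, [1.5, -121.9, 13.5], [-5.1, -6.0, 26.8], 0.2)
```

View pics/s3.png

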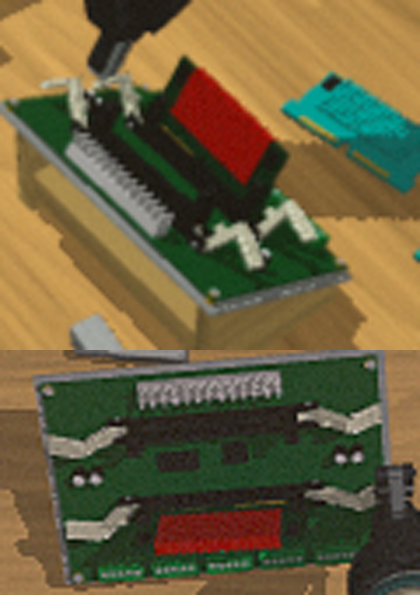

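>>> {"op": "send_rows", "data": {"plan": [{"linear":[0,0,-0.035],"delta_rot":[0,0,0],"fingers":0},{"linear":[-0.001,0,-0.04],"delta_rot":[0,0,0],"fingers":0},{"linear":[0,-0.035,-0.003],"delta_rot":[0,0,0],"fingers":0},{"linear":[0,-0.04,0],"delta_rot":[0,0,0],"fingers":0},{"linear":[0,-0.04,0],"delta_rot":[0,0,0],"fingers":0},{"linear":[0,-0.04,0],"delta_rot":[0,0,0],"fingers":0},{"linear":[0,-0.04,0],"delta_rot":[0,0,0],"fingers":0},{"linear":[0,-0.03,0],"delta_rot":[0,0,0],"fingers":0},{"linear":[0,0,0],"delta_rot":[0,0,0],"fingers":0}]}}

```text
clock: 6.92
position: [0.4458, 0.1689, 0.1696]
ee_rot: [-0.003, 0.966, 0.027, 0.259]
contact_force: [0.5, 0.6, 0.2]
width: -0.0002
```

```bash
python3 - <<'E'
from h import *
p=FIT["p"]; print(tip())
print(delta(tcp_s(p,(0,111,45)),toolrot(p),3))
E
```

```text
(6.9167, [-1.2, 40.1, 90.7], [0.5, 0.6, -0.1], -0.2)
[([0.6, -23.6, 15.2], [0.06, 0.0, 0.18]), ([0.5, -23.6, 15.2], [0.06, 0.0, 0.18]), ([0.5, -23.6, 15.2], [0.06, 0.0, 0.18])]
```

>>> {"op": "send_rows", "data": {"plan": [{"linear":[0.0005,-0.03,0],"delta_rot":[0,0,0],"fingers":0},{"linear":[0.0005,-0.03,0],"delta_rot":[0,0,0],"fingers":0},{"linear":[0,-0.011,0.015],"delta_rot":[0,0,0],"fingers":0},{"linear":[0,0,0.018],"delta_rot":[0,0,0],"fingers":0},{"linear":[0,0,0.012],"delta_rot":[0,0,0],"fingers":0},{"linear":[0,0,0],"delta_rot":[0,0,0],"fingers":0}]}}

```text
clock: 7.42
position: [0.4651, 0.2485, 0.1323]
ee_rot: [-0.005, 0.965, 0.031, 0.262]
contact_force: [0.1, -0.1, -0.6]
width: 0.0002
```

```bash
python3 - <<'E'
from h import *
p=FIT["p"]; print(tip())
print(delta(tcp_s(p,(0,112,37)),toolrot(p),1))
E
```

```text
(7.4167, [0.3, 118.8, 46.9], [-0.2, -0.1, -0.6], 0.2)
[([-0.3, 6.8, 9.9], [-0.13, -0.38, 1.0])]
```

>>> {"op": "send_rows", "data": {"plan": [{"linear":[0,0.007,0.003],"delta_rot":[0,0,0],"fingers":0},{"linear":[0,0,0.006],"delta_rot":[0,0,0],"fingers":0},{"linear":[0,-0.0025,0.0035],"delta_rot":[0,0,0],"fingers":0},{"linear":[0,-0.0025,0.0035],"delta_rot":[0,0,0],"fingers":0},{"linear":[0,-0.002,0.004],"delta_rot":[0,0,0],"fingers":0},{"linear":[0,-0.002,0.004],"delta_rot":[0,0,0],"fingers":0},{"linear":[0,-0.001,0.004],"delta_rot":[0,0,0],"fingers":0}]}}

```text
clock: 8.0
position: [0.4783, 0.2513, 0.1094]
ee_rot: [-0.006, 0.964, 0.029, 0.263]
contact_force: [-3.7, 1.5, 2.8]
width: -0.0001
```

```bash
python3 - <<'E'
from h import *
p=FIT["p"]; print(tip())
print(delta(tcp_s(p,(0,123,13.5)),toolrot(p),1))
E
```

```text
(8.0, [0.4, 121.1, 20.4], [-1.7, 1.7, 4.2], -0.1)
[([-0.2, -2.0, 6.9], [-0.21, -0.55, 0.76])]
```

>>> {"op": "send_rows", "data": {"plan": [{"linear":[0,-0.001,0.003],"delta_rot":[0,0,0],"fingers":0},{"linear":[0,-0.001,0.003],"delta_rot":[0,0,0],"fingers":0},{"linear":[0,0,0.002],"delta_rot":[0,0,0],"fingers":0}]}}

```text
clock: 8.25
position: [0.4826, 0.2543, 0.1022]
ee_rot: [-0.007, 0.964, 0.03, 0.264]
contact_force: [-10.1, 2.1, 11.2]
width: -0.0001
```

```bash
python3 - <<'E'
from h import *
p=FIT["p"]; print(tip())
E
```

```text
(8.25, [0.7, 124.0, 12.0], [-3.1, 2.6, 14.8], -0.1)
```

>>> {"op": "send_rows", "data": {"plan": [{"linear":[0,0,-0.035],"delta_rot":[0,0,0],"fingers":0},{"linear":[0,0,-0.04],"delta_rot":[0,0,0],"fingers":0},{"linear":[0,0.03,-0.025],"delta_rot":[0,0,0],"fingers":0.04},{"linear":[0,0.04,-0.01],"delta_rot":[0,0,0],"fingers":0.04},{"linear":[0,0.035,0],"delta_rot":[0,0,0],"fingers":0.04},{"linear":[0,0,0],"delta_rot":[0,0,0],"fingers":0.04},{"linear":[0,0,0],"delta_rot":[0,0,0],"fingers":0.04}]}}

```text
clock: 8.83
position: [0.4363, 0.1496, 0.1986]
ee_rot: [-0.004, 0.964, 0.033, 0.263]
contact_force: [1.1, 0.6, 0.1]
width: 0.0399
```

```bash
python3 - <<'E'
from h import *
p=FIT["p"]; print(tip())
i=manip.camera_info("wrist"); w=np.ascontiguousarray(manip.get_image("wrist")[:,:,::-1]); cv2.imwrite("pics/w4raw.png",w); np.savez("pics/w4.npz",**i)
M=[(x,y,77) for x in(-5.5,5.5) for y in(-43,43)]+[(0,112,16),(0,-112,16)]
for u in proj(s2w(p,M),i): cv2.circle(w,tuple(int(v) for v in u),3,(255,0,255),1)
im=manip.get_image("scene")[170:270,290:410,::-1]
cv2.imwrite("pics/w4.png",np.vstack([cv2.resize(w,(480,300)),cv2.resize(im,(360,300),interpolation=2)[:, :].copy() if 0 else cv2.copyMakeBorder(cv2.resize(im,(360,300),interpolation=2),0,0,0,120,0)]))
b,g,r=[w[...,k].astype(int) for k in range(3)]
w=cv2.imread("pics/w4raw.png").astype(int)
m=((w[...,2]>110)&(w[...,1]<60)&(w[...,0]<60)).astype(np.uint8); n,l,st,ce=cv2.connectedComponentsWithStats(m); k=1+st[1:,4].argmax()
print(st[k],cv2.approxPolyDP(cv2.convexHull(np.argwhere(l==k)[:,::-1].astype(np.int32)),3,True)[:,0].tolist(), proj(s2w(p,M),i).round().tolist())
E
```

```text
(8.8333, [4.5, 21.5, 121.0], [1.0, 0.5, -0.5], 39.9)
[ 301  187   20  141 2403] [[319, 187], [319, 325], [303, 327], [301, 198]] [[302.0, 327.0], [302.0, 198.0], [319.0, 328.0], [322.0, 198.0], [315.0, 68.0], [311.0, 347.0]]
```

View pics/w4.png

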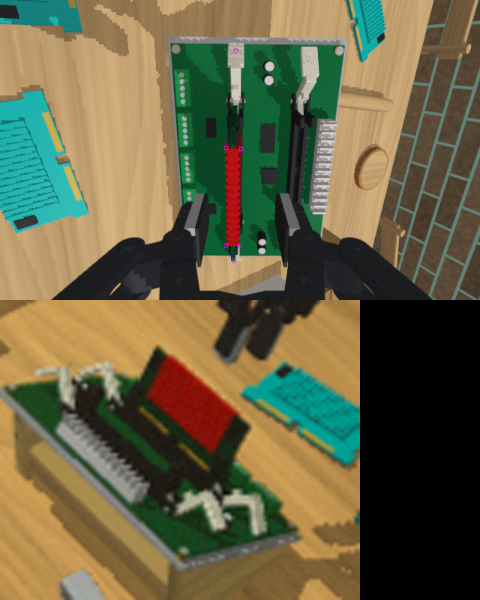

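```bash
python3 - <<'E'
from h import *
p=FIT["p"]; print(tip())
for q in delta(tcp_s(p,(0,0,85)),toolrot(p),2): print(q)
E
```

```text
(8.9333, [3.9, 22.9, 120.5], [-0.3, -0.3, 0.4], 39.8)
([-2.3, 11.4, 17.7], [-0.08, -0.2, 0.69])
([-2.1, 11.4, 17.7], [-0.08, -0.2, 0.69])
```

>>> {"op": "send_rows", "data": {"plan": [{"linear":[-0.002,0.0115,0.01],"delta_rot":[0,-0.2,0.7],"fingers":0.04},{"linear":[-0.002,0.0115,0.01],"delta_rot":[-0.1,-0.2,0.7],"fingers":0.04},{"linear":[0,0,0],"delta_rot":[0,0,0],"fingers":0.04},{"linear":[0,0,0],"delta_rot":[0,0,0],"fingers":0.04}]}}

```text
clock: 9.27
position: [0.4451, 0.1321, 0.177]
ee_rot: [-0.007, 0.966, 0.026, 0.258]
contact_force: [-0.1, -0.3, -0.3]
width: 0.0401
```

```bash
python3 - <<'E'
from h import *
p=FIT["p"]; print(tip())
for q in delta(tcp_s(p,(0,0,42)),toolrot(p),4): print(q)
E
```

```text
(9.2667, [0.3, 3.6, 98.3], [-0.2, -0.3, -0.2], 40.1)
([-0.1, 0.9, 14.1], [-0.06, 0.03, 0.08])
([-0.1, 0.9, 14.1], [-0.06, 0.03, 0.08])
([-0.1, 0.9, 14.1], [-0.06, 0.03, 0.08])
([-0.1, 0.9, 14.1], [-0.06, 0.03, 0.08])
```

>>> {"op": "send_rows", "data": {"plan": [{"linear":[0,0.001,0.015],"delta_rot":[0,0,0],"fingers":0.04},{"linear":[0,0.001,0.015],"delta_rot":[0,0,0],"fingers":0.04},{"linear":[0,0.001,0.015],"delta_rot":[0,0,0],"fingers":0.04},{"linear":[0,0.001,0.01],"delta_rot":[0,0,0],"fingers":0.04},{"linear":[0,0,0],"delta_rot":[0,0,0],"fingers":0.04}]}}

```text
clock: 9.68
position: [0.4749, 0.1369, 0.1286]
ee_rot: [-0.009, 0.965, 0.031, 0.259]
contact_force: [0.1, -0.7, 0.2]
width: 0.0401
```

```bash
python3 - <<'E'
from h import *
p=FIT["p"]; print(tip())
for q in delta(tcp_s(p,(0,0,42)),toolrot(p),1): print(q)
E
```

```text
(9.6833, [2.2, 7.2, 41.4], [0.1, -0.8, 0.1], 40.1)
([-2.3, 6.8, -0.7], [-0.61, -0.0, 0.85])
```

>>> {"op": "send_rows", "data": {"force": 50, "plan": [{"linear":[-0.0023,0.007,0],"delta_rot":[-0.6,0,0.8],"fingers":0.04},{"linear":[0,0,0],"delta_rot":[0,0,0],"fingers":0.025},{"linear":[0,0,0],"delta_rot":[0,0,0],"fingers":0.0},{"linear":[0,0,0],"delta_rot":[0,0,0],"fingers":0.0},{"linear":[0,0,0],"delta_rot":[0,0,0],"fingers":0.0},{"linear":[0,0,0],"delta_rot":[0,0,0],"fingers":0.0},{"linear":[0,0,0],"delta_rot":[0,0,0],"fingers":0.0}]}}

```text
clock: 10.27
position: [0.4719, 0.1345, 0.1278]
ee_rot: [-0.007, 0.966, 0.027, 0.257]
contact_force: [-0.1, -0.3, -2.3]
width: 0.0103
```

```bash
python3 - <<'E'
from h import *
p=FIT["p"]; print(tip())
for q in delta(tcp_s(p,(0,0,110)),toolrot(p),6): print(q)
E
```

```text
(10.2667, [-1.0, 4.7, 42.2], [-1.3, -0.3, -1.9], 10.3)
([0.1, 0.7, -11.3], [-0.04, 0.03, 0.08])
([0.1, 0.7, -11.3], [-0.04, 0.03, 0.08])
([0.1, 0.7, -11.3], [-0.04, 0.03, 0.08])
([0.1, 0.7, -11.3], [-0.04, 0.03, 0.08])
([0.1, 0.8, -11.3], [-0.04, 0.03, 0.08])
([0.1, 0.8, -11.3], [-0.04, 0.03, 0.08])
```

Gripped (10.3 mm). Draw straight out along the socket's z.

>>> {"op": "send_rows", "data": {"plan": [{"linear":[0,0,-0.008],"delta_rot":[0,0,0],"fingers":0},{"linear":[0,0,-0.01],"delta_rot":[0,0,0],"fingers":0},{"linear":[0,0,-0.012],"delta_rot":[0,0,0],"fingers":0},{"linear":[0,0,-0.012],"delta_rot":[0,0,0],"fingers":0},{"linear":[0,0,-0.012],"delta_rot":[0,0,0],"fingers":0},{"linear":[0,0,-0.012],"delta_rot":[0,0,0],"fingers":0},{"linear":[0,0,-0.012],"delta_rot":[0,0,0],"fingers":0},{"linear":[0,0,-0.012],"delta_rot":[0,0,0],"fingers":0},{"linear":[0,0,0],"delta_rot":[0,0,0],"fingers":0}]}}

```text
clock: 11.02
position: [0.4212, 0.1316, 0.2109]
ee_rot: [-0.008, 0.966, 0.027, 0.256]
contact_force: [0.1, 0.5, -3.1]
width: 0.0104
```

```bash
python3 - <<'E'
from h import *
p=FIT["p"]; print(tip())
w=manip.get_image("wrist")[:,:,::-1]; s=manip.get_image("scene")[130:270,200:410,::-1]
cv2.imwrite("pics/g5.png",np.vstack([cv2.resize(w,(480,300)),cv2.resize(s,(480,300),interpolation=2)]))
# place: module lean 40deg, grasp point is module z~46 (socket 61 - origin 15)
T=FIT["tray"]; yaw=T[2]; lean=np.radians(40)
r=R.from_euler('z',yaw)*R.from_euler('y',-lean); m=r.as_matrix(); rot=R.from_matrix(np.column_stack([m[:,0],-m[:,1],-m[:,2]]))
def tcp(edge_z,dx=.025): return np.array([T[0],T[1],edge_z])+R.from_euler('z',yaw).apply([dx,0,0])+m[:,2]*(.046+.006)
s,x,r0=cur(); print(x)
for z in(.12,.008): print(z,tcp(z))
print(delta(tcp(.12),rot,12)[0],delta(tcp(.12),rot,12)[-1])
E
```

```text
(11.0167, [-3.5, 4.3, 139.6], [-1.5, 0.5, -2.7], 10.4)
[0.42126317 0.13147179 0.209188  ]
0.12 [ 0.58534781 -0.23577487  0.15983431]
0.008 [ 0.58534781 -0.23577487  0.04783431]
([8.4, 31.3, 9.5], [0.05, 0.88, -0.08]) ([6.3, 31.5, 10.4], [0.05, 0.88, -0.08])
```

View pics/g5.png

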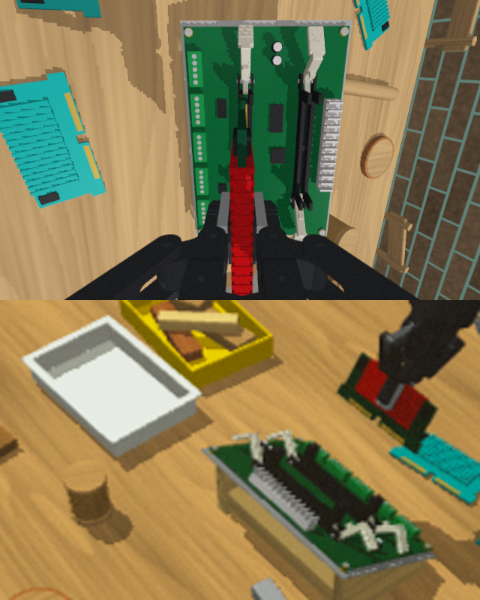

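```bash
cat >> h.py <<'E'
T=FIT["tray"]
_r=R.from_euler('z',T[2])*R.from_euler('y',-np.radians(40)); _m=_r.as_matrix(); TROT=R.from_matrix(np.column_stack([_m[:,0],-_m[:,1],-_m[:,2]]))
def tcp_t(edge_z,dx=.025): return np.array([T[0],T[1],edge_z])+R.from_euler('z',T[2]).apply([dx,0,0])+_m[:,2]*(.046+.006)
E
python3 - <<'E'
from h import *
print(*delta(tcp_t(.17),TROT,14),sep="\n")
E
```

```text
([9.0, 26.8, 5.0], [0.04, 0.75, -0.07])
([8.9, 26.9, 5.1], [0.04, 0.75, -0.07])
([8.8, 26.9, 5.2], [0.04, 0.75, -0.07])
([8.7, 26.9, 5.3], [0.04, 0.75, -0.07])
([8.6, 26.9, 5.4], [0.04, 0.75, -0.07])
([8.5, 26.9, 5.5], [0.04, 0.75, -0.07])
([8.4, 26.9, 5.6], [0.04, 0.75, -0.07])
([8.2, 26.9, 5.6], [0.04, 0.75, -0.07])
([8.1, 27.0, 5.7], [0.04, 0.75, -0.07])
([8.0, 27.0, 5.8], [0.04, 0.75, -0.07])
([7.9, 27.0, 5.9], [0.04, 0.75, -0.07])
([7.8, 27.0, 6.0], [0.04, 0.75, -0.07])
([7.7, 27.0, 6.1], [0.04, 0.75, -0.07])
([7.6, 27.0, 6.1], [0.04, 0.75, -0.07])
```

>>> {"op": "send_rows", "data": {"plan": [{"linear":[0.005,0.015,0.0],"delta_rot":[0,0.7,0],"fingers":0},{"linear":[0.009,0.027,0.005],"delta_rot":[0,0.8,0],"fingers":0},{"linear":[0.009,0.027,0.005],"delta_rot":[0,0.8,0],"fingers":0},{"linear":[0.009,0.027,0.005],"delta_rot":[0,0.8,0],"fingers":0},{"linear":[0.0085,0.027,0.005],"delta_rot":[0,0.8,0],"fingers":0},{"linear":[0.0085,0.027,0.0055],"delta_rot":[0,0.8,0],"fingers":0},{"linear":[0.0085,0.027,0.0055],"delta_rot":[0,0.8,0],"fingers":0},{"linear":[0.008,0.027,0.0055],"delta_rot":[0,0.8,0],"fingers":0},{"linear":[0.008,0.027,0.006],"delta_rot":[0,0.8,0],"fingers":0},{"linear":[0.008,0.027,0.006],"delta_rot":[0,0.8,0],"fingers":0},{"linear":[0.008,0.027,0.006],"delta_rot":[0,0.8,0],"fingers":0},{"linear":[0.004,0.014,0.003],"delta_rot":[0,0.8,0],"fingers":0}]}}

```text
clock: 12.12
position: [0.5488, -0.1737, 0.2018]
ee_rot: [-0.009, 0.944, 0.028, 0.33]
contact_force: [0.6, 0.2, -2.5]
width: 0.0103
```

```bash
python3 - <<'E'
from h import *
print(cur()[:2]); print(*delta(tcp_t(.07),TROT,6),sep="\n")
E
```

```text
({'clock': 12.1167, 'qpos': array([-0.68382251,  0.11534592,  2.07882555,  0.85270643,  0.59175318,
       -1.38327696]), 'qd': array([-0.32945263,  0.21834467, -0.09678285,  0.46020919,  0.12670762,
       -0.66602348]), 'effort': array([  1.35050766, -30.34537196, -21.20882213,   1.68130495,
        -0.67808552,   0.41390958]), 'position': array([ 0.54876634, -0.17373708,  0.20178849]), 'ee_rot': array([-0.00889896,  0.94364435,  0.02801449,  0.32965337]), 'contact_force': array([ 0.56639162,  0.2177108 , -2.46147217]), 'moment': array([-0.05217933,  0.49383649, -0.02294667]), 'width': 0.01032394406949499}, array([ 0.54876634, -0.17373708,  0.20178849]))
([-5.3, 10.7, 15.4], [0.11, 0.25, -0.11])
([-5.4, 10.7, 15.4], [0.11, 0.25, -0.11])
([-5.4, 10.7, 15.3], [0.11, 0.25, -0.11])
([-5.5, 10.7, 15.3], [0.11, 0.25, -0.11])
([-5.6, 10.7, 15.2], [0.11, 0.25, -0.11])
([-5.7, 10.7, 15.2], [0.11, 0.25, -0.11])
```

>>> {"op": "send_rows", "data": {"plan": [{"linear":[-0.0,0.02,0.0],"delta_rot":[0.1,0.3,-0.1],"fingers":0},{"linear":[-0.006,0.02,0.014],"delta_rot":[0.1,0.3,-0.1],"fingers":0},{"linear":[-0.006,0.015,0.018],"delta_rot":[0.1,0.3,-0.1],"fingers":0},{"linear":[-0.007,0.007,0.018],"delta_rot":[0.1,0.3,-0.1],"fingers":0},{"linear":[-0.007,0,0.018],"delta_rot":[0.1,0.3,-0.1],"fingers":0},{"linear":[-0.006,0,0.015],"delta_rot":[0.1,0.3,-0.1],"fingers":0},{"linear":[0,0,0],"delta_rot":[0,0,0],"fingers":0},{"linear":[0,0,0],"delta_rot":[0,0,0],"fingers":0}]}}

```text
clock: 12.78
position: [0.5795, -0.2522, 0.1028]
ee_rot: [-0.006, 0.941, 0.028, 0.337]
contact_force: [-0.1, 0.1, -0.9]
width: 0.0107
```

```bash
python3 - <<'E'
from h import *
s,x,r=cur();print(s["clock"],x,s["contact_force"],s["width"]); print(*delta(tcp_t(.012),TROT,5),sep="\n")
E
```

```text
12.7833 [ 0.5794681  -0.25217867  0.10278212] [-0.09038291  0.05125187 -0.94136112] 0.010702005254653027
([-5.4, -3.3, 8.7], [0.19, 0.11, -0.11])
([-5.4, -3.3, 8.7], [0.19, 0.11, -0.11])
([-5.4, -3.2, 8.7], [0.19, 0.11, -0.11])
([-5.4, -3.2, 8.7], [0.19, 0.11, -0.11])
([-5.5, -3.2, 8.7], [0.19, 0.11, -0.11])
```

>>> {"op": "send_rows", "data": {"plan": [{"linear":[-0.005,-0.003,0.009],"delta_rot":[0.2,0.1,-0.1],"fingers":0},{"linear":[-0.0055,-0.003,0.009],"delta_rot":[0.2,0.1,-0.1],"fingers":0},{"linear":[-0.0055,-0.003,0.009],"delta_rot":[0.2,0.1,-0.1],"fingers":0},{"linear":[-0.0055,-0.003,0.009],"delta_rot":[0.2,0.1,-0.1],"fingers":0},{"linear":[-0.003,-0.002,0.005],"delta_rot":[0.1,0.1,0],"fingers":0},{"linear":[0,0,0],"delta_rot":[0,0,0],"fingers":0}]}}

```text
clock: 13.28
position: [0.5863, -0.2404, 0.0568]
ee_rot: [-0.009, 0.939, 0.035, 0.341]
contact_force: [0.4, 0.6, -1.6]
width: 0.0104
```

```bash
python3 - <<'E'
from h import *
s,x,r=cur();print(s["clock"],x,s["contact_force"],s["width"]); print(*delta(tcp_t(.004),TROT,1),sep="\n")
w=manip.get_image("wrist")[:,:,::-1]; s=manip.get_image("scene")[100:230,180:375,::-1]
cv2.imwrite("pics/t6.png",np.vstack([cv2.resize(w,(480,300)),cv2.resize(s,(450,300),interpolation=2)[:,:450].copy() if 0 else cv2.resize(s,(480,300),interpolation=2)]))
E
```

```text
13.2833 [ 0.58627783 -0.24044719  0.05675995] [ 0.41365493  0.56652153 -1.64787168] 0.010379918554763104
([-8.7, -4.8, 9.5], [0.46, 0.1, 0.13])
```

View pics/t6.png

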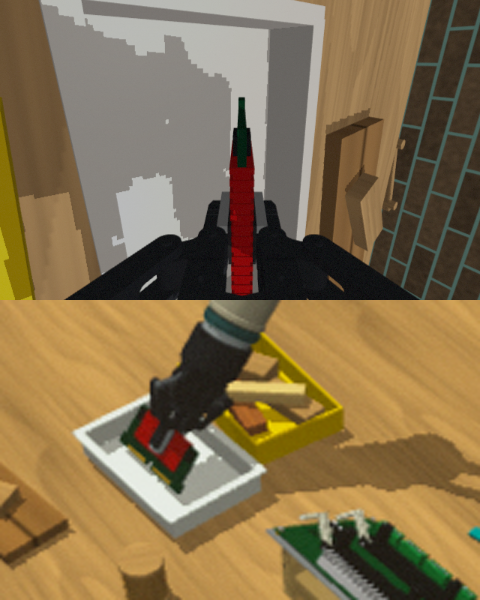

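>>> {"op": "send_rows", "data": {"plan": [{"linear":[-0.002,-0.001,0.0023],"delta_rot":[0,0,0],"fingers":0},{"linear":[-0.002,-0.001,0.0023],"delta_rot":[0,0,0],"fingers":0},{"linear":[-0.002,-0.001,0.0023],"delta_rot":[0,0,0],"fingers":0}]}}

```text
clock: 13.63
position: [0.5877, -0.2398, 0.0517]
ee_rot: [-0.005, 0.938, 0.036, 0.344]
contact_force: [-0.0, 0.2, -3.1]
width: 0.0103
```

```bash
python3 - <<'E'
from h import *
s,x,r=cur();print(s["clock"],x,s["contact_force"],s["width"]); print(*delta(tcp_t(.004),TROT,1),sep="\n")
E
```

```text
13.6333 [ 0.58768165 -0.23977336  0.05166398] [-0.01596314  0.22573936 -3.07760584] 0.010297797187834126
([-6.6, -4.3, 4.6], [0.77, -0.21, 0.36])
```

>>> {"op": "send_rows", "data": {"plan": [{"linear":[-0.002,-0.0005,0.0023],"delta_rot":[0,0,0],"fingers":0},{"linear":[-0.002,-0.0005,0.0023],"delta_rot":[0,0,0],"fingers":0},{"linear":[0,0,0],"delta_rot":[0,0,0],"fingers":0}]}}

```text
clock: 13.88
position: [0.5876, -0.239, 0.0453]
ee_rot: [-0.005, 0.938, 0.035, 0.344]
contact_force: [-0.3, -0.4, -2.1]
width: 0.0106
```

```bash
python3 - <<'E'
from h import *
s,x,r=cur();print(s["clock"],x,s["contact_force"],s["width"]); print(*delta(tcp_t(.004),TROT,1),sep="\n")
E
```

```text
13.8833 [ 0.58756189 -0.2389508   0.04528182] [-0.25797066 -0.4068685  -2.07210031] 0.010574850401098604
([-2.4, -3.3, -0.2], [0.83, -0.23, 0.36])
```

>>> {"op": "send_rows", "data": {"plan": [{"linear":[-0.0015,0,0.0016],"delta_rot":[0,0,0],"fingers":0},{"linear":[-0.0015,0,0.0016],"delta_rot":[0,0,0],"fingers":0}]}}

```text
clock: 14.05
position: [0.5889, -0.2394, 0.044]
ee_rot: [-0.005, 0.937, 0.035, 0.347]
contact_force: [-12.2, 1.2, 18.5]
width: 0.0104
```

```bash
python3 - <<'E'
from h import *
s,x,r=cur();print(s["clock"],x,s["contact_force"],s["width"],s["moment"])
E
```

```text
14.05 [ 0.5889007  -0.23944427  0.04399706] [-12.23288694   1.19037479  18.48970466] 0.0103959357807553 [ 0.66465506 -0.15930497  0.24510693]
```

>>> {"op": "send_rows", "data": {"plan": [{"linear":[0.0005,0,-0.0005],"delta_rot":[0,0,0],"fingers":0.0},{"linear":[0,0,0],"delta_rot":[0,0,0],"fingers":0.013},{"linear":[0,0,0],"delta_rot":[0,0,0],"fingers":0.016},{"linear":[0,0,0],"delta_rot":[0,0,0],"fingers":0.02},{"linear":[0,0,0],"delta_rot":[0,0,0],"fingers":0.022},{"linear":[0,0,0],"delta_rot":[0,0,0],"fingers":0.022}]}}

```text
clock: 14.55
position: [0.5906, -0.2398, 0.0469]
ee_rot: [-0.005, 0.936, 0.035, 0.35]
contact_force: [-0.7, -0.1, 0.2]
width: 0.0222
```

```bash
python3 - <<'E'
from h import *
s,x,r=cur();print(s["clock"],x,s["contact_force"],s["width"])
E
```

```text
14.55 [ 0.59064453 -0.23983695  0.04694827] [-0.72396287 -0.13706858  0.20772467] 0.02224696525150005
```

Withdraw along the tool axis, slowly, so the module slides down off the lower finger.

>>> {"op": "send_rows", "data": {"plan": [{"linear":[0,0,-0.008],"delta_rot":[0,0,0],"fingers":0.022},{"linear":[0,0,-0.008],"delta_rot":[0,0,0],"fingers":0.022},{"linear":[0,0,-0.008],"delta_rot":[0,0,0],"fingers":0.022},{"linear":[0,0,-0.01],"delta_rot":[0,0,0],"fingers":0.022},{"linear":[0,0,-0.015],"delta_rot":[0,0,0],"fingers":0.022},{"linear":[0,0,-0.025],"delta_rot":[0,0,0],"fingers":0.022},{"linear":[0,0,-0.035],"delta_rot":[0,0,0],"fingers":0.022},{"linear":[0,0,-0.035],"delta_rot":[0,0,0],"fingers":0.022},{"linear":[0,0,0],"delta_rot":[0,0,0],"fingers":0.022}]}}

```text
clock: 15.3
position: [0.4922, -0.2441, 0.1546]
ee_rot: [-0.007, 0.938, 0.035, 0.344]
contact_force: [0.7, -0.1, -0.4]
width: 0.022
```

```bash
python3 - <<'E'
from h import *
s,x,r=cur();print(s["clock"],x,s["contact_force"],s["width"])
w=manip.get_image("wrist")[:,:,::-1]; s=manip.get_image("scene")[100:330,180:440,::-1]
cv2.imwrite("pics/t7.png",np.vstack([cv2.resize(w,(480,300)),cv2.resize(s,(480,300),interpolation=2)]))
E
```

```text
15.3 [ 0.49217193 -0.24407163  0.15462197] [ 0.67326025 -0.10506703 -0.38000164] 0.0220263628262793
```

View pics/t7.png

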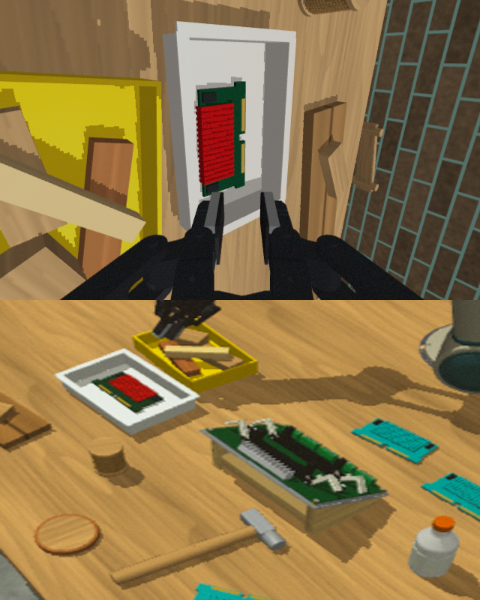

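>>> {"op": "send_rows", "data": {"plan": [{"linear":[0,0,-0.02],"delta_rot":[0,0,0],"fingers":0.022},{"linear":[0,0,0],"delta_rot":[0,0,0],"fingers":0.022},{"linear":[0,0,0],"delta_rot":[0,0,0],"fingers":0.022},{"linear":[0,0,0],"delta_rot":[0,0,0],"fingers":0.022},{"linear":[0,0,0],"delta_rot":[0,0,0],"fingers":0.022},{"linear":[0,0,0],"delta_rot":[0,0,0],"fingers":0.022}]}}

```text
clock: 15.9
position: [0.4815, -0.2428, 0.1619]
ee_rot: [-0.012, 0.939, 0.035, 0.342]
contact_force: [-0.7, 0.7, -0.3]
width: 0.0221
```

```bash
python3 - <<'E'
from h import *
i=manip.camera_info("wrist"); w=manip.get_image("wrist").astype(int)
m=((w[...,0]>100)&(w[...,1]<60)&(w[...,2]<60)).astype(np.uint8); n,l,st,ce=cv2.connectedComponentsWithStats(m); k=1+st[1:,4].argmax()
c=ray(ce[k],i,.012); d=R.from_euler('z',-T[2]).apply(c-[T[0],T[1],0]); print("red centre in tray",d.round(3))
if abs(d[0])<.055 and abs(d[1])<.05: print(manip.sign_off())
E
```

```text
red centre in tray [-0.015 -0.006  0.012]
the job is handed in; nothing more can be done
None
```

The drive module with the red heat sink is out of the controller and lying flat in the white tray; I handed the job in at about 16 s.

- **Levers:** I pressed the left ledge part way, then the right ledge to its stop, then the left to its stop, with the shut fingertips. In the pictures afterwards both levers stood where they should at 0.85 rad. The module had risen about 9 mm, with no finger on it.
- **Removal and placing:** I gripped the heat sink, drew the module straight out along the socket's axis, lowered it leaning until it touched the tray floor, and released it gently.
- **Last checks:** The heat sink's centre is about 15 mm and 6 mm from the tray's centre along its x and y. The wrist force was about 1 N, and the gripper is clear of everything. The hammer, glue bottle and twine spool look unmoved; I checked these only by eye, not by measurement.

No final check failed. The rougher corner-based fits of the board and tray disagreed by a few millimetres with the later ones from the wrist camera and the tray mask. For the board I used the wrist-camera fit. For the tray I kept the rougher one, since its centre agreed with the mask to about 1 mm.

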